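# Point out the scuffed book and reject it

### The arm

A 6-joint arm with a two-finger parallel gripper is mounted at the origin on the work surface. World frame = base frame: x ahead of the robot, y to its left, z up, the work surface at z = 0. Lengths are in m, angles in rad, forces in N, time in s.
With the tool pointing down it reaches from about 0.25 to 0.775 m from the base axis. Payload 8.9 kg.
Tool frame: the origin (TCP) lies at the very end of the fingers, on their centre line; the grasp point (between the pads) lies 19 mm behind it; z points along the fingers, y is the line along which they close (so a half turn about z gives the same grasp; the last joint's range is limited). The gripper opens to 85 mm and grips with 20 to 120 N. Pads are 22 mm wide; open, the fingers measure 114 mm over their backs; the gripper's body (76 mm by 85 mm) begins 54 mm behind the grasp point. The pads swing forward as they close: fully open they stand 13 mm farther back than shut.
Start: joints at [-0.139, 0.291, -0.153, 1.127, 0, 1.431], TCP at [0.525, 0, 0.231] pointing down, gripper open.
Joint ranges: [-2.52, 2.52], [-0.91, 1.74], [-1.3, 1.37], [-1.96, 2.02], [-1.52, 1.47], [-3.14, 3.14]. Speed limits (rad/s): [2.22, 2.22, 2.79, 3.14, 3.14, 3.14].

### API

Orientations are given as a unit quaternion [x, y, z, w].
In Python, from cell import * gives the robot as it stands. The module is installed in compiled form; this text tells all that it offers.
- The arm moves only by the tool apply_moves, never from a script. Its argument "steps" is a list that holds one entry, the list of rows, each a list of 7 numbers: the turn, a rotation vector about the tool's x, y, z normalised to -1 to 1, where 1 is 0.12 rad, then the shift along the tool's x, y, z normalised to -1 to 1, where 1 is 20 mm, then the gripper's target within -1 to 1 (fully open at 1, half-way at 0, shut at -1). A call has 1 to 20 rows; each row shifts and turns the commanded pose from where the row before left it, along the tool's axes as they then stand; what a row does not reach is not made up. A row lasts 1/12 s, in which the tool goes at most 41.7 mm and 7.16 degrees, less where a joint would pass 70% of its speed; a pose out of reach is approached as far as the arm can. A call with a number of a shift or a turn outside -1 to 1 is refused whole. A call with a gripper value outside its range is refused whole. The fingers move at their own pace and stop on an object; "force" is the grip in N (left out, the last holds). Time passes only in rows, so rows that do not move let the fingers close. It gives the time, the measured TCP pose, the force, the opening and the grip force at its end, in the units of the state.
- read_state(): the state, without advancing time (a new reading comes with each control period).
- camera(name): name is "scene" or "side" or "wrist"; returns the picture (384x512x3 uint8, red, green, blue); there is no depth.
- calibration(name): a dict with "fx", "fy", "cx", "cy" (pixels), "rvec" (rotation vector, rad) and "tvec" (3), from world to camera coordinates, as OpenCV has them; the wrist camera has in their place "T_tool_cam" (4x4, takes a point from camera to tool coordinates, whose origin is the TCP and whose axes are the flange's). Camera axes: x right, y down, z forward; pixel columns grow to the right and rows downward; lengths in m; the calibration is good to about 2 mm. The wrist camera is an equidistant fisheye: a pixel r from the principal point sees the ray r / f radians off the axis. A picture is of the moment at which its call begins: read the wrist's pose just before it. calibration takes no time and is no camera call.
- sign_off(): hands the job in; it is judged then, once.
Trained networks look in the newest picture that a camera, given by its name, has taken for a name from the list of things; names that differ only in an ending like _2 or _b are one class to them, and where a whole thing is asked for, a point or a joint stands for the part that bears it (a point fixed in the world has none). Each returns a list of dicts, best first, with "conf" (0 to 1); they miss things now and then, are a little off and sometimes report something else, mostly with a low value. They report only what shows in the picture. A call takes as long as a camera call.
- spot_in(query, camera): "xy" ([column, row] in pixels, amid what is visible of it).
- silhouettes(query, camera): "pixels" (384x512 bool, what is visible of it) and "xy" ([column, row] in pixels, amid what is visible of it).
The state is a dict: "time_s": time; "joint_positions": joint angles; "joint_vel": joint speeds; "tau": joint torques, N m; "ee_pos": TCP position; "orientation": TCP orientation; "ft_force": force on the tool from outside, world axes, zero at the start; "torque": the same for the moment, N m; "finger_gap": finger opening in m; "gripper_force": force on a finger pad.
Only numpy, scipy, OpenCV 4.12 (cv2) and the standard library are available. Lean on these libraries where they do the work, as an engineer would, in place of code of your own. Each camera call takes 0.05 s, during which the arm holds its last target. There are 200 camera calls.

### The job

Three copies of the same orange book lie flat on the packing bench, and one has a white scuff on its cover. Report it to the station's overhead camera: point at the scuff with the fingertips, a couple of centimetres above it and without touching the book, stay there for two seconds, then press the red button fully down and let it go. Keep the fingertips well clear of the two good books, and do not press the green button or touch or shift the books, the hand scanner, the handset or the tape roll.

Things in the scene. Friction and masses are not known exactly. Their poses are not given: they have to be found in the camera images.
- scuff (a point): the middle of the white scuff, an irregular patch about 36 mm across, at the level of the cover of the scuffed book; z up. It lies 45 mm along the book's x and -28 mm along its y from the middle of the cover
- scuffed_book: the scuffed book, an orange hardback lying flat, 180 mm (x) by 120 mm (y) by 28 mm thick, with dark red and yellow cover art; origin at the centre of its underside (the cover is 28 mm higher); x along the height of the page, y towards the dark red spine, z up. Loose, about 0.4 kg
- good_book_a: a good copy, the same orange book (180 x 120 x 28 mm, same origin and axes) without a scuff
- good_book_b: the other good copy, the same orange book (180 x 120 x 28 mm, same origin and axes) without a scuff
- button_box: a grey box fixed to the bench, 85 mm (x) by 165 mm (y) by 45 mm high, origin at the centre of its underside, z up; two round push buttons in black housings on its top, 90 mm apart: red at y +45 mm, green at y -45 mm
- reject_button_top (a point): the middle of the top of the red (reject) button, 34 mm across, which is pressed straight down; z up
- reject_button (a joint): travel of the red button in m: 0 is released, 0.007 fully down (spring return, fully down takes about 5 N)
- accept_button_top (a point): the middle of the top of the green (accept) button, like the red one; to be left alone
- accept_button (a joint): travel of the green button in m: 0 is released, 0.007 fully down
- scanner: a black pistol-shaped hand scanner lying loose on its side, head 52 x 85 x 56 mm high, about 185 mm long in all along y; origin on the bench beneath the place where the head (towards +y) meets the handle (towards -y)
- phone: a small grey handset lying flat and loose, 145 mm (x) by 52 mm (y) by 18 mm, origin at the centre of its underside
- tape_roll: a loose brown roll of packing tape lying flat, 96 mm across, 48 mm high, origin at the centre of its underside

How it is judged:
On the way, in this order (a step that is already met when the one before it is completed fails the run):
1. the fingertips point at the scuff: within 30 mm of its middle sideways and just above it (about 2 to 55 mm over the cover), for 1.5 s without a break (horizontal distance between the grasp point and scuff below 0.03 m and z of the grasp point in the frame of scuff between 0.021 and 0.075 m), for 1.5 s.
2. then the red button is pressed down, at least 5 of its 7 mm (value of joint reject_button above 0.005 m), for 0.05 s.
At the end, for the whole second after the job is handed in: Both buttons are released (less than 2 mm down), all three books lie within 10 mm, and the hand scanner, handset and tape roll within 15 mm, of where they started (value of joint each of reject_button, accept_button below 0.002 m and distance of each of scuffed_book, good_book_a, good_book_b from where it was at the start of the episode below 0.01 m and distance of each of scanner, phone, tape_roll from where it was at the start of the episode below 0.015 m); the robot touches nothing.
It fails at once if a book is touched (more than 1 N) (contact force between any of the fingers, the arm and scuffed_book above 1 N or contact force between any of the fingers, the arm and good_book_a above 1 N or contact force between any of the fingers, the arm and good_book_b above 1 N).
It fails at once if a book is lifted or shifted by more than 10 mm (distance of any of scuffed_book, good_book_a, good_book_b from where it was at the start of the episode above 0.01 m).
It fails at once if the fingertips come low (within about 35 mm of the cover) over the middle (within 45 mm) of a good book ((horizontal distance between the grasp point and good_book_a below 0.045 m and z of the grasp point in the frame of good_book_a below 0.083 m) or (horizontal distance between the grasp point and good_book_b below 0.045 m and z of the grasp point in the frame of good_book_b below 0.083 m)).
It fails at once if the green button is pressed by more than 3 mm (value of joint accept_button above 0.003 m).
It fails at once if the hand scanner, handset or tape roll is touched (more than 1 N) or shifted by more than 15 mm (contact force between any of the fingers, the arm and scanner above 1 N or contact force between any of the fingers, the arm and phone above 1 N or contact force between any of the fingers, the arm and tape_roll above 1 N or distance of any of scanner, phone, tape_roll from where it was at the start of the episode above 0.015 m).
It also fails if it takes over 42 s, if anything falls off the work surface, if the arm or the gripper's body presses on something with over 40 N, if the wrist force passes 120 N, or if a joint passes its speed limit or range.

## Working session

There is one attempt and no reset: what is moved stays moved. The work goes in short steps, Python scripts to look and compute and a tool call to move; the robot and the scene stay as the last step left them, time stands still between calls to the robot, and variables do not carry over. Pictures are saved under pics/ and viewed, at most 10 in all, crops included, and the job is handed in when it is done.

Besides the shell and the picture viewer there is one more tool, called after "Emit:" by a JSON object that holds its "name" and its "arguments". apply_moves: Moves the arm, as the interface text tells. Scaled input: -1 to 1 covers 20 mm each way for a shift and 0.12 rad each way for a turn. Its arguments: {"type":"object","properties":{"steps":{"type":"array"},"force":{"type":"number"}},"required":["steps"]}

```bash
mkdir -p pics
cat > h.py <<'E'
from cell import *
import numpy as np, cv2
from scipy.spatial.transform import Rotation as R
def ray(name,px,st=None):
    c=calibration(name); u=(px[0]-c["cx"])/c["fx"]; v=(px[1]-c["cy"])/c["fy"]
    if name=="wrist":
        r=np.hypot(u,v)+1e-12; d=np.array([np.sin(r)*u/r,np.sin(r)*v/r,np.cos(r)])
        T=np.array(c["T_tool_cam"]); Rw=R.from_quat(st["orientation"]).as_matrix()
        return Rw@T[:3,3]+st["ee_pos"], Rw@T[:3,:3]@d
    Rm=cv2.Rodrigues(np.array(c["rvec"],float))[0]; t=np.array(c["tvec"],float).ravel()
    return -Rm.T@t, Rm.T@np.array([u,v,1.])
def at(name,px,z,st=None):
    o,d=ray(name,px,st); return o+d*(z-o[2])/d[2]
Z=dict(scuff=.028,scuffed_book=.028,good_book_a=.028,button_box=.045,reject_button_top=.06,accept_button_top=.06,scanner=.04,phone=.018,tape_roll=.048)
E
python3 - <<'E'
from h import *
st=read_state(); print(st)
for n in ["scene","side","wrist"]:
    im=camera(n); cv2.imwrite(f"pics/{n}0.png",im[:,:,::-1]); print(n,calibration(n))
    for q in Z:
        for d in spot_in(q,n)[:4]:
            print(n,q,round(d["conf"],2),np.round(d["xy"]),np.round(at(n,d["xy"],Z[q],st),3))
a,b,c=[cv2.imread(f"pics/{n}0.png") for n in["scene","side","wrist"]]
E
```

```text
{'time_s': 0.0, 'joint_positions': array([-1.39285412e-01,  2.91290988e-01, -1.54115327e-01,  1.12670762e+00,
        2.48141106e-05,  1.43152317e+00]), 'joint_vel': array([ 0.00058289, -0.00097973,  0.00091267,  0.00092282, -0.00055658,
        0.00057287]), 'tau': array([-3.46096487e-03, -5.37150800e+01,  3.31364536e+01,  1.60375424e-02,
       -3.39078597e-04,  1.08972756e-05]), 'ee_pos': array([5.24564056e-01, 8.07174587e-05, 2.30730853e-01]), 'orientation': array([ 7.07110966e-01,  7.07102289e-01, -3.86753889e-04, -5.33475882e-04]), 'ft_force': array([0.28108533, 0.70603409, 0.82892499]), 'torque': array([ 0.05293663,  0.02075142, -0.00763868]), 'gripper_force': 0.0, 'finger_gap': 0.08562887523973456}
scene {'fx': 422.9951384473958, 'fy': 422.9951384473958, 'cx': 249.47794995014604, 'cy': 194.247433134872, 'rvec': array([ 2.14274739,  0.65990469, -0.31212241]), 'tvec': array([-0.51901221, -0.14134932,  1.55226764])}
scene scuff 0.84 [123. 268.] [ 0.485 -0.37   0.028]
scene scuffed_book 0.76 [122. 271.] [ 0.491 -0.377  0.028]
scene scuffed_book 0.15 [207. 207.] [ 0.508 -0.055  0.
[... 1669 characters left out ...]
-1.13973198e-03],
       [-4.20398981e-05, -2.98987138e-01,  9.54257140e-01,
        -1.42016027e-01],
       [ 0.00000000e+00,  0.00000000e+00,  0.00000000e+00,
         1.00000000e+00]])}
wrist scuff 0.51 [379. 363.] [ 0.75  -0.366  0.028]
wrist scuffed_book 0.72 [251. 296.] [ 0.514 -0.187  0.028]
wrist good_book_a 0.58 [288.  81.] [0.559 0.101 0.028]
wrist button_box 0.61 [256. 247.] [ 0.521 -0.098  0.045]
wrist reject_button_top 0.64 [259. 234.] [ 0.525 -0.073  0.06 ]
wrist accept_button_top 0.78 [251. 297.] [ 0.515 -0.164  0.06 ]
wrist scanner 0.95 [417. 145.] [0.721 0.033 0.04 ]
wrist scanner 0.3 [251. 296.] [ 0.515 -0.178  0.04 ]
wrist tape_roll 0.51 [382. 365.] [ 0.746 -0.35   0.048]
```

View pics/scene0.png

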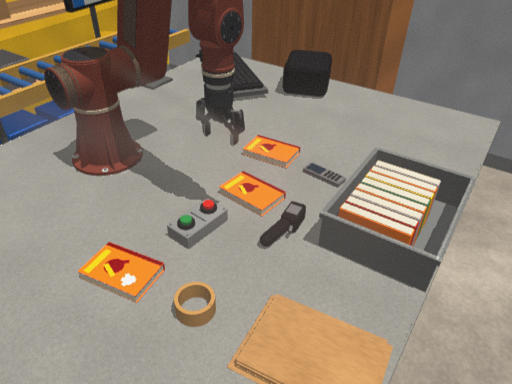

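View pics/wrist0.png

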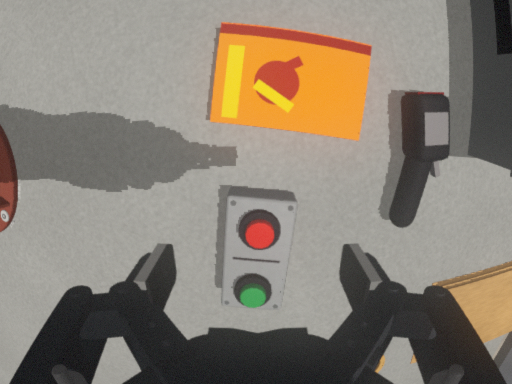

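View pics/side0.png

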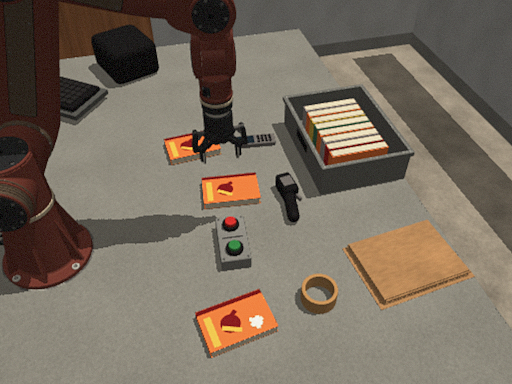

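The pictures show three orange books. The scuffed one has its white patch at scene (127,280) and side (257,321). The red button is at scene (208,205), side (230,223) and wrist (260,234), with green next to it. Next I'll refine these by colour and triangulate.

```bash
cat > m.py <<'E'
from h import *
st=read_state()
def blob(n,seed,kind,rad=16):
    im=cv2.imread(f"pics/{n}0.png"); hsv=cv2.cvtColor(im,cv2.COLOR_BGR2HSV).astype(int); H,S,V=hsv[...,0],hsv[...,1],hsv[...,2]
    m={"white":(S<60)&(V>185),"red":((H<5)|(H>172))&(S>150)&(V>140),"green":(H>45)&(H<85)&(S>100)&(V>90)}[kind]
    yy,xx=np.mgrid[:384,:512]; m&=np.hypot(xx-seed[0],yy-seed[1])<rad
    return np.array([xx[m].mean(),yy[m].mean()]),m.sum()
def tri(rs):
    A=0;b=0
    for o,d in rs:
        d=d/np.linalg.norm(d);P=np.eye(3)-np.outer(d,d);A=A+P;b=b+P@o
    return np.linalg.solve(A,b)
for nm,kind,z,seeds in [("scuff","white",.028,dict(scene=(127,280),side=(257,321))),("red","red",.065,dict(scene=(208,205),side=(230,223),wrist=(260,234))),("green","green",.065,dict(scene=(186,220),side=(235,246),wrist=(254,296)))]:
    rs=[]
    for n,s in seeds.items():
        p,k=blob(n,s,kind,22 if n=="wrist" else 13); rs.append(ray(n,p,st)); print(nm,n,p.round(1),k,at(n,p,z,st).round(4))
    print(nm,"tri",tri(rs).round(4))
E
python3 m.py
```

```text
scuff scene [127.7 279.6] 109 [ 0.5229 -0.3886  0.028 ]
scuff side [256.2 321.1] 114 [ 0.5227 -0.3873  0.028 ]
scuff tri [ 0.5227 -0.388   0.028 ]
red scene [208.  203.5] 73 [ 0.5291 -0.0739  0.065 ]
red side [229.9 220.4] 73 [ 0.5276 -0.0715  0.065 ]
red wrist [259.5 234.5] 606 [ 0.5263 -0.0717  0.065 ]
red tri [ 0.5272 -0.0719  0.064 ]
green scene [185.8 219.2] 87 [ 0.5217 -0.1638  0.065 ]
green side [234.1 244.4] 79 [ 0.5193 -0.1616  0.065 ]
green wrist [252.6 296.9] 406 [ 0.5176 -0.1614  0.065 ]
green tri [ 0.5189 -0.1617  0.0637]
```

Emit:
{"name": "apply_moves", "arguments": {"steps": [[[0,0,0,-0.5,0,0,-1],[0,0,0,-1,0,0,-1],[0,0,0,-1,0,0,-1],[0,0,0,-1,0,0,-1],[0,0,0,-1,0,0,-1],[0,0,0,-1,0,0,-1],[0,0,0,-1,0,0,-1],[0,0,0,-1,0,0,-1],[0,0,0,-1,0,0,-1],[0,0,0,-1,0,0,-1],[0,0,0,-1,0,0,-1],[0,0,0,-1,0,0,-1],[0,0,0,-1,0,0,-1],[0,0,0,-1,0,0,-1],[0,0,0,-1,0,0,-1],[0,0,0,-1,0,0,-1],[0,0,0,-1,0,0,-1],[0,0,0,-1,0,0,-1],[0,0,0,-0.5,0,0,-1],[0,0,0,0,0,0,-1]]]}}

```text
time_s: 3.17
ee_pos: [0.5244, -0.3623, 0.2308]
orientation: [0.708, 0.706, -0.0, 0.0]
ft_force: [-0.3, 0.1, -0.0]
finger_gap: -0.0004
gripper_force: 0.0
```

Emit:
{"name": "apply_moves", "arguments": {"steps": [[[0,0,0,-0.6,-0.1,0.5,-1],[0,0,0,-0.7,0,1,-1],[0,0,0,0,0,1,-1],[0,0,0,0,0,1,-1],[0,0,0,0,0,1,-1],[0,0,0,0,0,1,-1],[0,0,0,0,0,1,-1],[0,0,0,0,0,1,-1],[0,0,0,0,0,0.8,-1],[0,0,0,0,0,0.3,-1],[0,0,0,0,0,0,-1]]]}}

```text
time_s: 4.08
ee_pos: [0.5219, -0.3846, 0.0574]
orientation: [0.707, 0.707, -0.0, -0.002]
ft_force: [-0.0, 0.8, 0.0]
finger_gap: -0.0001
gripper_force: 0.0
```

Run:
```python
from h import *
st=read_state(); print(st["ee_pos"])
for n in("wrist","side"):cv2.imwrite(f"pics/{n}1.png",camera(n)[:,:,::-1])
a,b=[cv2.imread(f"pics/{n}1.png") for n in("wrist","side")]
cv2.imwrite("pics/c1.png",np.hstack([cv2.resize(a,(400,300)),cv2.resize(b[230:380,150:350],(400,300))]))
```

```text
[ 0.52193402 -0.3846093   0.05741378]
```

View pics/c1.png

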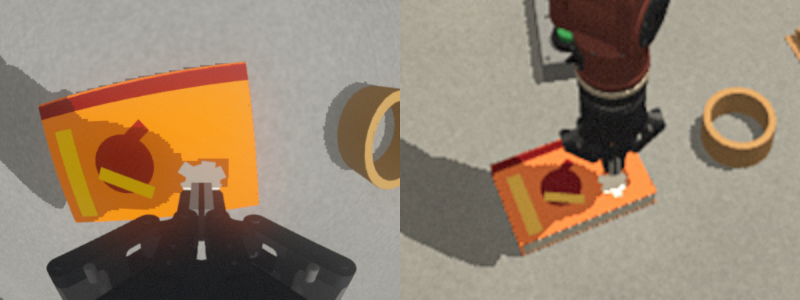

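The closed fingertips are right over the white scuff (left crop about (203,180), right crop about (613,180)) and clear of the cover. I'll hold here.

Emit:
{"name": "apply_moves", "arguments": {"steps": [[[0,0,0,0,0,0,-1],[0,0,0,0,0,0,-1],[0,0,0,0,0,0,-1],[0,0,0,0,0,0,-1],[0,0,0,0,0,0,-1],[0,0,0,0,0,0,-1],[0,0,0,0,0,0,-1],[0,0,0,0,0,0,-1],[0,0,0,0,0,0,-1],[0,0,0,0,0,0,-1],[0,0,0,0,0,0,-1],[0,0,0,0,0,0,-1],[0,0,0,0,0,0,-1],[0,0,0,0,0,0,-1],[0,0,0,0,0,0,-1],[0,0,0,0,0,0,-1],[0,0,0,0,0,0,-1],[0,0,0,0,0,0,-1],[0,0,0,0,0,0,-1],[0,0,0,0,0,0,-1]]]}}

```text
time_s: 5.85
ee_pos: [0.523, -0.386, 0.0593]
orientation: [0.707, 0.707, 0.0, 0.0]
ft_force: [0.3, -0.4, 0.1]
finger_gap: 0.0002
gripper_force: 0.0
```

Emit:
{"name": "apply_moves", "arguments": {"steps": [[[0,0,0,0,0,0,-1],[0,0,0,0,0,0,-1],[0,0,0,0,0,0,-1],[0,0,0,0,0,0,-1],[0,0,0,0,0,0,-1],[0,0,0,0,0,0,-1],[0,0,0,0,0,0,-1],[0,0,0,0,0,0,-0.99],[0,0,0,0,0,-0.5,-1],[0,0,0,0,0,-1,-1],[0,0,0,0,0,-1,-1],[0,0,0,0,0,-1,-1],[0,0,0,0,0,-1,-1],[0,0,0,0,0,-1,-1],[0,0,0,0,0,-1,-1],[0,0,0,0,0,-0.5,-1],[0,0,0,0,0,0,-1]]]}}

```text
time_s: 7.27
ee_pos: [0.5241, -0.3869, 0.2024]
orientation: [0.707, 0.707, 0.0, 0.002]
ft_force: [-0.9, -0.0, 1.1]
finger_gap: -0.0001
gripper_force: 0.0
```

Emit:
{"name": "apply_moves", "arguments": {"steps": [[[0,0,0,0.5,0.1,0,-1],[0,0,0,1,0,0,-1],[0,0,0,1,0,0,-1],[0,0,0,1,0,0,-1],[0,0,0,1,0,0,-1],[0,0,0,1,0,0,-1],[0,0,0,1,0,0,-1],[0,0,0,1,0,0,-1],[0,0,0,1,0,0,-1],[0,0,0,1,0,0,-1],[0,0,0,1,0,0,-1],[0,0,0,1,0,0,-1],[0,0,0,1,0,0,-1],[0,0,0,1,0,0,-1],[0,0,0,1,0,0,-1],[0,0,0,0.7,0,0,-1],[0,0,0,0.5,0.1,0,-1],[0,0,0,0,0,0,-1],[0,0,0,0,0,0,-1]]]}}

```text
time_s: 8.85
ee_pos: [0.5267, -0.0716, 0.1986]
orientation: [0.707, 0.708, -0.0, -0.0]
ft_force: [-0.3, -0.5, 0.2]
finger_gap: 0.0
gripper_force: 0.0
```

Emit:
{"name": "apply_moves", "arguments": {"steps": [[[0,0,0,0,0,0.5,-1],[0,0,0,0,0,1,-1],[0,0,0,0,0,1,-1],[0,0,0,0,0,1,-1],[0,0,0,0,0,1,-1],[0,0,0,0,0,0.5,-1],[0,0,0,0,0,0,-1],[0,0,0,0,0,0,-1]]]}}

```text
time_s: 9.52
ee_pos: [0.5267, -0.0724, 0.099]
orientation: [0.707, 0.707, -0.0, -0.0]
ft_force: [0.7, -0.1, -0.4]
finger_gap: -0.0001
gripper_force: 0.0
```

Run:
```python
from h import *
st=read_state(); print(st["ee_pos"],st["ft_force"])
for n in("wrist","side"):cv2.imwrite(f"pics/{n}2.png",camera(n)[:,:,::-1])
a,b=[cv2.imread(f"pics/{n}2.png") for n in("wrist","side")]
cv2.imwrite("pics/c2.png",np.hstack([cv2.resize(a,(400,300)),cv2.resize(b[160:310,130:330],(400,300))]))
```

```text
[ 0.52668564 -0.07243757  0.09901869] [ 0.69307842 -0.14514322 -0.40287896]
```

View pics/c2.png

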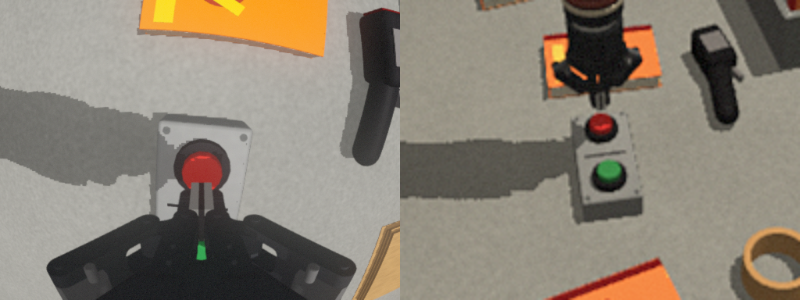

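The fingertips are centred over the red button (left crop about (203,175)), about 3 cm above it. I'll go down slowly.

Emit:
{"name": "apply_moves", "arguments": {"steps": [[[0,0,0,0,0,0.5,-1],[0,0,0,0,0,0.7,-1],[0,0,0,0,0,0.2,-1],[0,0,0,0,0,0.1,-1],[0,0,0,0,0,0.1,-1],[0,0,0,0,0,0,-1],[0,0,0,0,0,0,-1]]]}}

```text
time_s: 10.2
ee_pos: [0.5271, -0.072, 0.0677]
orientation: [0.707, 0.707, 0.0, 0.0]
ft_force: [-1.3, 0.8, 2.7]
finger_gap: 0.0001
gripper_force: 0.7
```

Emit:
{"name": "apply_moves", "arguments": {"steps": [[[0,0,0,0,0,0.1,-1],[0,0,0,0,0,0.1,-1],[0,0,0,0,0,0,-1],[0,0,0,0,0,0,-1]]]}}

```text
time_s: 10.53
ee_pos: [0.5274, -0.0721, 0.0635]
orientation: [0.707, 0.707, 0.0, 0.0]
ft_force: [-0.0, 0.2, 3.4]
finger_gap: -0.0002
gripper_force: 1.8
```

Emit:
{"name": "apply_moves", "arguments": {"steps": [[[0,0,0,0,0,0.1,-1],[0,0,0,0,0,0,-1],[0,0,0,0,0,0.1,-1],[0,0,0,0,0,0,-1],[0,0,0,0,0,0,-1]]]}}

```text
time_s: 10.95
ee_pos: [0.5275, -0.0721, 0.0608]
orientation: [0.707, 0.707, 0.0, 0.001]
ft_force: [-6.3, 1.0, 22.1]
finger_gap: 0.0002
gripper_force: 11.0
```

The force jumped to 22 N, so the button has bottomed out. I'll release it and back off.

Emit:
{"name": "apply_moves", "arguments": {"steps": [[[0,0,0,0,0,0,-1],[0,0,0,0,0,-0.5,-1],[0,0,0,0,0,-1,-1],[0,0,0,0,0,-1,-1],[0,0,0,0,0,-1,-1],[0,0,0,0,0,-1,-1],[0,0,0,0,0,-1,-1],[0,0,0,0,0,-0.5,-1],[0,0,0,0,0,0,-1],[0,0,0,0,0,0,-1],[0,0,0,0,0,0,-1]]]}}

```text
time_s: 11.87
ee_pos: [0.5263, -0.0718, 0.178]
orientation: [0.707, 0.707, -0.0, -0.001]
ft_force: [-0.4, 0.1, 0.0]
finger_gap: 0.0
gripper_force: 0.0
```

Run:
```python
from h import *
st=read_state(); print(st["ee_pos"],st["ft_force"],st["time_s"])
print(sign_off())
```

```text
[ 0.52630126 -0.07181306  0.17800913] [-0.44107719  0.08154276  0.00591311] 11.8667
the job is handed in; nothing more can be done
None
```

I pointed at the scuff for over 2 s, pressed the red button until it bottomed out, let it go, backed the arm clear and handed the job in at 11.9 s; the hand-in gave no verdict.

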